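# Hold a carton in focus over the code reader

## Task

Read the code on the underside of the long carton: first turn the reader's focus knob so that its white line points at the long index mark on the dial, and let go of it. Then pick up the long carton, lift it over the wooden divider without touching that, and hold it level, centred over the reader's glass with its long side along the glass's long side and its underside about 20 mm above the glass, never letting it touch the reader. Finish while still holding it there, motionless, with the knob still on its mark and the other stock on the bench left alone.

Things in the scene. Friction and masses are not known exactly. Their poses are not given: they have to be found in the camera images.
- long_carton: brown cardboard carton, 115 (its x) x 48 (its y) x 58 mm high, the only long narrow one, about 0.25 kg; it stands loose on the bench on the robot's right of the divider. Origin at the centre of its underside, z up. Its code is on its underside
- reader: grey code reader fixed to the bench, on the robot's left of the divider, 150 (x) x 230 (y) mm, top face 50 mm above the bench; origin at the centre of its underside. In its frame the glass is centred at y = -50 mm and the knob's axis at x = 0, y = +68 mm
- glass (a point): centre of the upper face of the reader's dark glass window, 50 mm above the bench; the glass is 126 mm along x and 60 mm along y (reader's axes), framed by a black rim 8 mm wide that stands 3 mm above the glass
- focus_knob (a joint): angle of the black focus knob about its vertical axis, rad, growing clockwise seen from above, stops at 0 and 3.14. At 0 the white line points along the reader's -x; the long index mark on the dial (5 mm wide, the others are thin) lies on the reader's +y side of the knob, at 1.571. Light friction (about 0.04 N m), stays where it is left. It starts 0.65 to 1.45 rad short of the mark (between 0.12 and 0.92)
- knob_grip (a point): point on the knob's axis at the height to grip, 83 mm above the bench (the bar's top is 95 mm, the round skirt below it, 54 mm across, is 61 mm above the bench); the knob's grip is a bar 50 mm long, 14 mm thick; the white line lies on top of the bar from its axis to the pointing end. The frame's -x turns with the knob and points along the white line; x is along the bar
- divider: light wooden board on edge, fixed to the bench between the cartons and the reader: 420 mm long (its x), 18 mm thick (its y), 90 mm high; steel feet 44 mm wide. Origin at the centre of its underside
- square_carton: bystander: cardboard carton 78 x 78 x 62 mm; origin at the centre of its underside; to be left alone
- tub: bystander: open round black plastic tub, 84 mm across, 60 mm high; origin at the centre of its underside; to be left alone
- tape_roll: bystander: roll of brown tape lying flat, 100 mm across, 48 mm high; origin at the centre of its underside; to be left alone
- cup_stack: bystander: upright stack of paper cups, 85 mm across, 142 mm high; origin at the centre of its underside; to be left alone
- paper_roll: bystander: upright white paper roll, 110 mm across, 100 mm high; origin at the centre of its underside; to be left alone
- jar: bystander: clear jar with white cap, 60 mm across, 80 mm high; origin at the centre of its underside; to be left alone
- film_pack: bystander: flat white plastic pack, 50 x 120 x 30 mm high; origin at the centre of its underside; to be left alone
Mind the look-alikes: they are no part of the job. Leave any green look-alike of the long_carton alone.

How it is judged:
By the outcome, as a careful person would: the job done as asked, in the order asked, and still so for the second after the job is handed in, while the arm keeps its last pose, push and grip.
It also fails if it takes over 54 s, if anything falls off the work surface, if the arm or the gripper's body presses on something with over 40 N, if the wrist force passes 120 N, or if a joint passes its speed limit or range.

## Robot

A 7-joint arm with a two-finger parallel gripper is mounted at the origin on the work surface. World frame = base frame: x ahead of the robot, y to its left, z up, the work surface at z = 0. Lengths are in m, angles in rad, forces in N, time in s.
With the tool pointing down it reaches from about 0.425 to 0.925 m from the base axis. Payload 6.8 kg.
Tool frame: the origin (TCP) lies on the front face of the gripper's body, between the roots of the fingers; the fingertips stand 73 mm ahead of it and the grasp point (between the pads) lies r.pinch_z ahead of it (r.pinch_z is the distance from the TCP to the grasp point, in m); z points along the fingers, y is the direction in which the jaws open and shut (so a half turn about z gives the same grasp; the last joint's range is limited). The gripper opens to 85 mm and grips with 20 to 120 N. Pads are 22 mm wide; open, the fingers measure 114 mm over their backs; the gripper's body (76 mm by 85 mm) begins 54 mm behind the grasp point. The pads swing forward as they close: fully open they stand 13 mm farther back than shut.
Start: joints at [-1.242, 0.477, 0.022, 1.555, -0.011, 1.109, -0.083], TCP at [0.286, 0.612, 0.304] pointing down, gripper open.
Joint ranges: [-2.96, 2.96], [-0.34, 2.1], [-1.41, 1.46], [0.24, 2.44], [-1.37, 4.51], [0.17, 1.92], [-2.96, 2.96]. Speed limits (rad/s): [2.39, 2.39, 3.14, 3.14, 3.14, 3.14, 3.14].

## Interface

Orientations are given as a rotation vector (axis times angle).
In Python, from bench import readout, grab_frame, r, search_frame, masks_of, tip_of gives the robot as it stands.
- The arm moves only by the tool step_arm, never from a script. Its argument "commands" is a list of rows, each a list of 7 numbers: the shift along the tool's x, y, z as a fraction of full scale, then the turn, a rotation vector about the tool's x, y, z as a fraction of full scale, then the gripper's target within -1 to 1 (shut at 1, half-way at 0, fully open at -1). In form: [[tx, ty, tz, ax, ay, az, hand], ...]. A call has exactly 10 rows; each row is the pose to reach, as a shift and turn from the pose measured when the call began, along the tool's axes at that moment, turning the shorter way round; what a row does not reach only later rows make up. Full scale, the value 1, is 500 mm for a shift and 360 degrees for a turn. A row lasts 1/8 s, in which the tool goes at most 62.5 mm and 10.7 degrees, less where a joint would pass 70% of its speed; a pose out of reach is approached as far as the arm can. A call with a number of a shift or a turn outside -1 to 1 is refused whole. A call with a gripper value outside its range is refused whole. The fingers move at their own pace and stop on an object; "newtons" is the grip in N (left out, the last holds). Time passes only in rows, so rows that repeat a pose let the fingers close, or fill a call up. It gives the time, the measured TCP pose, the force and the opening at its end, in the units of the state.
- readout.get_obs(): the state, without advancing time (a new reading comes with each control period).
- grab_frame(name): name is "scene" or "top"; returns a dict with "img" (384x512x3 uint8, red, green, blue), "K" (3x3 intrinsics, pixels), "world_to_cam" (4x4, takes a point from world to camera coordinates). Camera axes: x right, y down, z forward; pixel columns grow to the right and rows downward; lengths in m; the calibration is good to about 2 mm. A picture is of the moment at which its call begins. There is no depth.
- r.hand_in(): hands the job in, once; it reports no verdict.
Trained networks look in a picture, given as the dict that the camera call returned (one of the last four; its "shot" number tells which), for a name from the list of things; names that differ only in an ending like _2 or _b are one class to them, and where a whole thing is asked for, a point or a joint stands for the part that bears it (a point fixed in the world has none). Each returns a list of dicts, best first, with "p" (0 to 1); they miss things now and then, are a little off and sometimes report something else, mostly with a low value. They report only what shows in the picture. A call takes as long as a camera call. They do not tell look-alikes from the thing itself.
- search_frame(thing, picture): "extent" ([centre column, centre row, width, height] in pixels, round what is visible of it).
- masks_of(thing, picture): "pixels" (384x512 bool, what is visible of it) and "extent" ([centre column, centre row, width, height] in pixels, round what is visible of it).
- tip_of(thing, picture): "point" ([column, row] in pixels: a listed point, or the origin of a listed thing).
The state is a dict: "clock": time; "joints": joint angles; "qvel": joint speeds; "tau": joint torques, N m; "tcp_pos": TCP position; "orientation": TCP orientation; "contact_force": force on the tool from outside, world axes, zero at the start; "moment": the same for the moment, N m; "grip_width": finger opening in m.
Only numpy, scipy, OpenCV 4.12 (cv2) and the standard library are available. Lean on these libraries where they do the work, as an engineer would, in place of code of your own. Each camera call takes 0.05 s, during which the arm holds its last target. There are 200 camera calls.

## Working session

There is one attempt and no reset: what is moved stays moved. The work goes in short steps, Python scripts to look and compute and a tool call to move; the robot and the scene stay as the last step left them, time stands still between calls to the robot, and variables do not carry over. Pictures are saved under pics/ and viewed, about 8 in all and at most 12, crops included, and the job is handed in when it is done.

Besides the shell and the picture viewer there is one more tool, called after "Emit:" by a JSON object that holds its "fn" and its "kwargs", one argument or row to a line. step_arm: Moves the arm, as the interface text tells. Its arguments: {"type":"object","properties":{"commands":{"type":"array"},"newtons":{"type":"number"}},"required":["commands"]}

```bash
mkdir -p pics; cat > h.py <<'E'
import numpy as np,cv2
from bench import readout,grab_frame,r,search_frame,masks_of,tip_of
from scipy.spatial.transform import Rotation as R
def ray(f,px):
    M=f["world_to_cam"];d=np.linalg.inv(f["K"])@np.array([px[0],px[1],1.]);Rm=M[:3,:3]
    return -Rm.T@M[:3,3],Rm.T@d
def at(f,px,z):
    o,d=ray(f,px);return o+d*(z-o[2])/d[2]
def proj(f,p):
    c=f["world_to_cam"][:3]@np.append(p,1);q=f["K"]@c;return q[:2]/q[2]
def save(f,n,box=None,s=1):
    im=f["img"][:,:,::-1]
    if box: im=im[box[1]:box[3],box[0]:box[2]]
    cv2.imwrite("pics/"+n,cv2.resize(im,None,fx=s,fy=s,interpolation=cv2.INTER_CUBIC))
E
python3 - <<'E'
from h import *
s=grab_frame("scene");t=grab_frame("top")
cv2.imwrite("pics/a.png",cv2.resize(np.hstack([t["img"],s["img"]])[:,:,::-1],(800,300)))
save(t,"top.png",None,1.5)
print(r.pinch_z,readout.get_obs())
for n in ["long_carton","reader","glass","knob_grip","divider","square_carton","tub","tape_roll","cup_stack","paper_roll","jar","film_pack"]:
    for nm,f in(("t",t),("s",s)):
        print(n,nm,[(np.round(q["point"]).tolist(),round(q["p"],2),np.round(at(f,q["point"],{"glass":.05,"knob_grip":.083}.get(n,0)),3).tolist()) for q in tip_of(n,f)[:3]])
E
```

```text
0.0539 {'clock': 0.1, 'joints': array([-1.24211392,  0.47770593,  0.02236328,  1.55632597, -0.01152264,
        1.10932776, -0.08310035]), 'qvel': array([ 0.00098732, -0.0002399 ,  0.00249357, -0.00342802, -0.00103482,
        0.00088917,  0.00062096]), 'tau': array([ 5.01188915e-03, -5.97762072e+01,  1.61409572e+00, -2.81958783e+01,
        1.28823347e-02,  4.92037099e-03,  3.69014208e-05]), 'tcp_pos': array([0.28537702, 0.61125348, 0.3030422 ]), 'orientation': array([-6.80614152e-01, -3.06672433e+00,  2.54408288e-03]), 'contact_force': array([0.24916291, 0.52741601, 0.00820052]), 'moment': array([0.00978783, 0.00199288, 0.03141571]), 'grip_width': 0.0856256724103551}
long_carton t [([369.0, 188.0], 0.91, [0.542, -0.326, 0.0]), ([328.0, 281.0], 0.88, [0.283, -0.193, 0.0])]
long_carton s [([277.0, 112.0], 0.83, [0.274, -0.19, 0.0]), ([186.0, 137.0], 0.72, [0.545, -0.327, 0.0]), ([312.0, 241.0], 0.29, [0.541, 0.184, 0.0])]
reader t [([178.0, 187.0], 0.83, [0.564, 0.233, 0.0])]
reader s [([326.0, 257.0], 0.57, [0.55, 0.24, 0.0])]
glass t [([188.0, 191.0], 0.85, [0.545, 0.194, 0.05])]
g
[... 576 characters left out ...]
.0], 0.61, [0.654, -0.154, 0.0])]
tape_roll t [([370.0, 133.0], 0.85, [0.709, -0.339, 0.0])]
tape_roll s [([143.0, 167.0], 0.87, [0.707, -0.334, 0.0])]
cup_stack t []
cup_stack s [([226.0, 92.0], 0.89, [0.324, -0.377, 0.0])]
paper_roll t [([210.0, 115.0], 0.77, [0.777, 0.135, 0.0])]
paper_roll s [([236.0, 295.0], 0.75, [0.783, 0.14, 0.0]), ([427.0, 230.0], 0.63, [0.302, 0.386, 0.0])]
jar t [([124.0, 277.0], 0.55, [0.308, 0.389, 0.0])]
jar s [([426.0, 234.0], 0.72, [0.313, 0.391, 0.0]), ([187.0, 134.0], 0.34, [0.537, -0.334, 0.0])]
film_pack t [([292.0, 105.0], 0.73, [0.802, -0.113, 0.0]), ([369.0, 133.0], 0.18, [0.708, -0.336, 0.0])]
film_pack s [([173.0, 230.0], 0.82, [0.777, -0.109, 0.0])]
```

View pics/top.png

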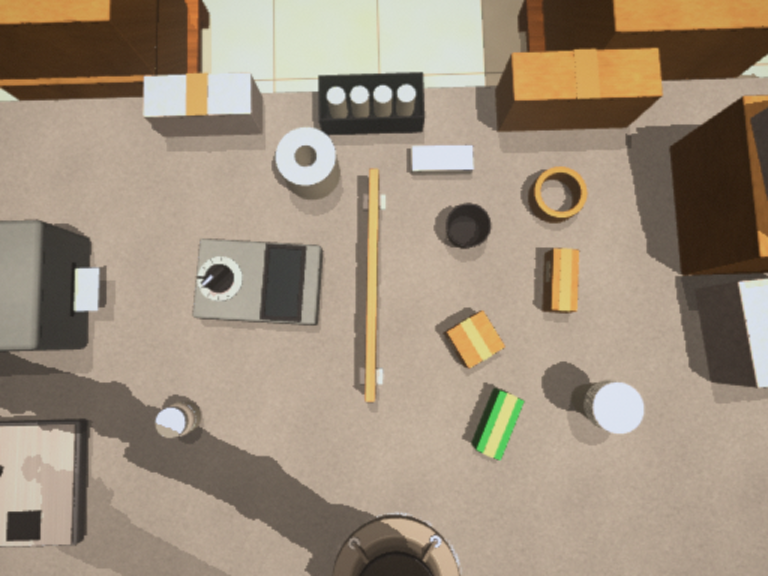

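View pics/a.png

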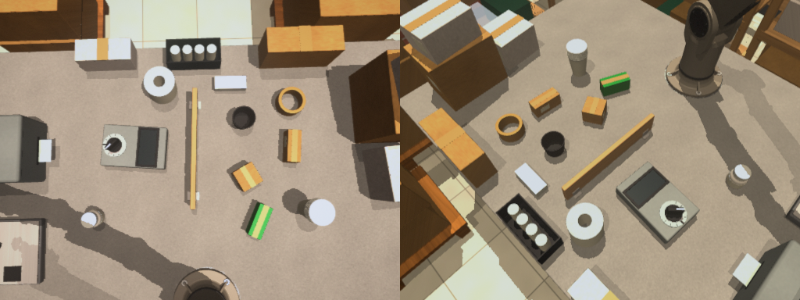

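```bash
python3 - <<'E'
from h import *
t=grab_frame("top")
a=t["img"][150:226,118:224,::-1];b=t["img"][155:245,295:401,::-1]
a=cv2.resize(a,(742,532),interpolation=cv2.INTER_CUBIC)
cv2.imwrite("pics/r.png",a)
cv2.imwrite("pics/c.png",cv2.resize(t["img"][155:305,290:400,::-1],None,fx=4,fy=4,interpolation=cv2.INTER_CUBIC))
print(proj(t,readout.get_obs()["tcp_pos"]), -t["world_to_cam"][:3,:3].T@t["world_to_cam"][:3,3],t["K"][0,0])
for n in["reader","long_carton","divider","square_carton"]:
  for m in masks_of(n,t)[:2]:
    c=np.argwhere(m["pixels"])[:,::-1].astype(np.float32)
    h={"reader":.05,"long_carton":.058,"divider":.09,"square_carton":.062}[n]
    w=np.array([at(t,p,h)[:2] for p in c],np.float32)
    print(n,m["p"],m["extent"],cv2.minAreaRect(w))
E
```

```text
[-43.4547626  312.10576079] [0.43304271 0.00907649 1.02876277] 354.074479448889
reader 0.89 [171.2, 189.2, 84.7, 59.3] ((0.5573461055755615, 0.23805835843086243), (0.2359917163848877, 0.15241633355617523), 85.3632583618164)
long_carton 0.82 [372.6, 187.3, 20.5, 43.5] ((0.5418558120727539, -0.31814026832580566), (0.06562814116477966, 0.11960365623235703), 86.03352355957031)
long_carton 0.81 [329.8, 281.5, 30.4, 46.7] ((0.28790685534477234, -0.18953348696231842), (0.060107357800006866, 0.11630132794380188), 64.60853576660156)
divider 0.73 [250.6, 190.4, 17.6, 152.7] ((0.5431443452835083, 0.024936618283391), (0.03825579211115837, 0.4138398766517639), 87.57489776611328)
divider 0.72 [171.5, 187.1, 84.6, 60.1] ((0.5528262257575989, 0.22946283221244812), (0.2236742079257965, 0.146696999669075), 84.99707794189453)
square_carton 0.62 [315.6, 226.9, 41.0, 44.4] ((0.43721967935562134, -0.15470340847969055), (0.08508272469043732, 0.08513104170560837), 30.32016944885254)
square_carton 0.25 [118.2, 280.8, 27.9, 24.1] ((0.3095585107803345, 0.37969377636909485), (0.059989701956510544, 0.08393125981092453), 24.97652816772461)
```

View pics/r.png

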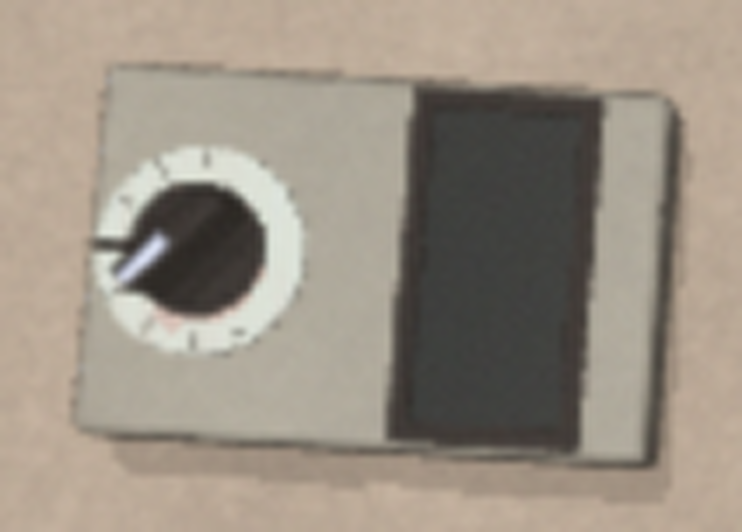

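View pics/c.png

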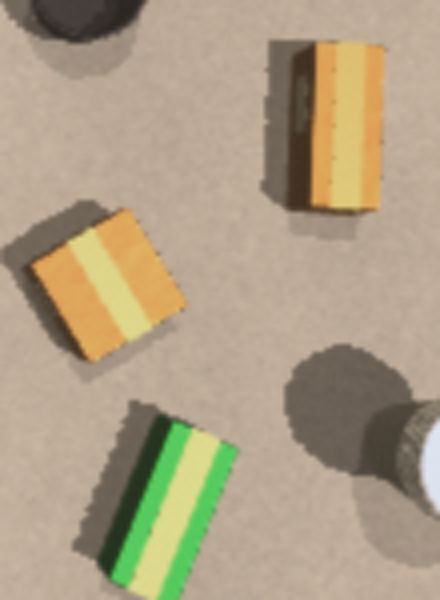

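The brown long carton is at (373,187) and its green look-alike at (329,281). The brown one fits the description (long and narrow, not green, right of the divider). In the zoomed crop the knob's white line points down-left, short of the long mark, which is at pixel (133,185).

```bash
python3 - <<'E'
from h import *
t=grab_frame("top")
def W(pts,s,off,z): return np.array([at(t,(np.array(p)+.5)/s-.5+off,z)[:2] for p in pts])
o=np.array([118,150])
for nm,p,s,of,z in [("reader",[(110,66),(672,95),(652,462),(80,430)],7,o,.05),("rim",[(414,88),(603,98),(580,450),(387,438)],7,o,.053),("carton",[(315,42),(384,44),(378,209),(311,207)],4,np.array([290,155]),.058)]:
    w=W(p,s,of,z);e=[np.linalg.norm(w[i]-w[i-1]) for i in range(4)]
    d=(w[0]-w[3])+(w[1]-w[2]); d2=(w[0]-w[1])+(w[3]-w[2])
    print(nm,w.mean(0).round(4),np.round(e,3),"ang of x",np.arctan2(d[1],d[0]).round(4),"y-90",(np.arctan2(d2[1],d2[0])-np.pi/2).round(4))
w=W([(160,238),(118,285)],7,o,.095);d=w[1]-w[0];print("line",w,np.arctan2(d[1],d[0]))
w=W([(200,249)],7,o,.05);print("dial",w)
ob=readout.get_obs();print(R.from_rotvec(ob["orientation"]).as_matrix().round(3))
E
```

```text
reader [0.5575 0.2392] [0.147 0.227 0.147 0.227] ang of x -0.0715 y-90 -0.0833
rim [0.5536 0.1916] [0.14  0.076 0.141 0.076] ang of x -0.0794 y-90 -0.0871
carton [ 0.5429 -0.3274] [0.115 0.048 0.115 0.046] ang of x -0.0965 y-90 -0.0592
line [[0.56333549 0.31189153]
 [0.54577269 0.32780083]] 2.4055538501928186
dial [[0.56471137 0.31044141]]
[[-0.906  0.423  0.   ]
 [ 0.423  0.906  0.   ]
 [ 0.     0.    -1.   ]]
```

Emit:
{"fn": "step_arm", "kwargs": {
  "commands": [
    [-0.1, -0.04, 0.015, 0, 0, 0.012, -1],
    [-0.2, -0.08, 0.03, 0, 0, 0.024, -1],
    [-0.3, -0.12, 0.05, 0, 0, 0.036, -1],
    [-0.4, -0.16, 0.07, 0, 0, 0.0477, -1],
    [-0.5, -0.2, 0.09, 0, 0, 0.0477, -1],
    [-0.6, -0.25, 0.1, 0, 0, 0.0477, -1],
    [-0.7, -0.29, 0.12, 0, 0, 0.0477, -1],
    [-0.76, -0.312, 0.12, 0, 0, 0.0477, -1],
    [-0.76, -0.312, 0.12, 0, 0, 0.0477, -1],
    [-0.76, -0.312, 0.12, 0, 0, 0.0477, -1]
  ],
  "newtons": 25
}}

```text
clock: 2.85
tcp_pos: [0.5633, 0.3104, 0.2439]
orientation: [-1.129, -2.931, -0.001]
contact_force: [-0.4, -0.0, -0.6]
grip_width: 0.0856
```

Emit:
{"fn": "step_arm", "kwargs": {
  "commands": [
    [0, 0, 0.06, 0, 0, 0, -1],
    [0, 0, 0.12, 0, 0, 0, -1],
    [0, 0, 0.17, 0, 0, 0, -1],
    [0, 0, 0.208, 0, 0, 0, -1],
    [0, 0, 0.208, 0, 0, 0, -1],
    [0, 0, 0.208, 0, 0, 0, 0.5],
    [0, 0, 0.208, 0, 0, 0, 1],
    [0, 0, 0.208, 0, 0, 0, 1],
    [0, 0, 0.208, 0, 0, 0, 1],
    [0, 0, 0.208, 0, 0, 0, 1]
  ],
  "newtons": 25
}}

```text
clock: 4.1
tcp_pos: [0.5634, 0.3104, 0.1404]
orientation: [-1.13, -2.931, -0.001]
contact_force: [-0.9, -1.6, 4.5]
grip_width: 0.0137
```

Emit:
{"fn": "step_arm", "kwargs": {
  "commands": [
    [0, 0, 0, 0, 0, 0.018, 1],
    [0, 0, 0, 0, 0, 0.036, 1],
    [0, 0, 0, 0, 0, 0.055, 1],
    [0, 0, 0, 0, 0, 0.073, 1],
    [0, 0, 0, 0, 0, 0.091, 1],
    [0, 0, 0, 0, 0, 0.11, 1],
    [0, 0, 0, 0, 0, 0.128, 1],
    [0, 0, 0, 0, 0, 0.1456, 1],
    [0, 0, 0, 0, 0, 0.1456, 1],
    [0, 0, 0, 0, 0, 0.1456, 1]
  ]
}}

```text
clock: 5.35
tcp_pos: [0.5634, 0.3104, 0.1404]
orientation: [-2.306, -2.133, -0.0]
contact_force: [-0.3, -1.1, 1.7]
grip_width: 0.0136
```

Emit:
{"fn": "step_arm", "kwargs": {
  "commands": [
    [0, 0, 0, 0, 0, 0, 0.4],
    [0, 0, 0, 0, 0, 0, -1],
    [0, 0, 0, 0, 0, 0, -1],
    [0, 0, 0, 0, 0, 0, -1],
    [0, 0, 0, 0, 0, 0, -1],
    [0, 0, -0.06, 0, 0, 0, -1],
    [0, 0, -0.12, 0, 0, 0, -1],
    [0, 0, -0.2, 0, 0, 0, -1],
    [0, 0, -0.3, 0, 0, 0, -1],
    [0, 0, -0.3, 0, 0, 0, -1]
  ]
}}

```text
clock: 6.6
tcp_pos: [0.5655, 0.3108, 0.295]
orientation: [2.306, 2.133, 0.013]
contact_force: [0.3, 0.4, -1.1]
grip_width: 0.0851
```

Emit:
{"fn": "step_arm", "kwargs": {
  "commands": [
    [-0.1, 0, 0, 0, 0, 0.02, -1],
    [-0.2, 0, 0, 0, 0, 0.04, -1],
    [-0.3, 0, 0, 0, 0, 0.06, -1],
    [-0.4, 0, 0, 0, 0, 0.08, -1],
    [-0.5, 0, 0, 0, 0, 0.1, -1],
    [-0.6, 0.0, 0, 0, 0, 0.12, -1],
    [-0.7, 0.0, 0, 0, 0, 0.14, -1],
    [-0.8, 0.0, 0, 0, 0, 0.16, -1],
    [-0.88, 0, 0, 0, 0, 0.18, -1],
    [-0.95, 0, 0, 0, 0, 0.2, -1]
  ]
}}

```text
clock: 7.85
tcp_pos: [0.5275, -0.1642, 0.2914]
orientation: [-3.116, -0.361, -0.01]
contact_force: [0.2, 0.3, -0.7]
grip_width: 0.0852
```

```bash
cat >> h.py <<'E'
def plan(goal,yang,z=None):
    "move fractions to TCP goal, tool y at world angle yang, pointing down"
    o=readout.get_obs();M=R.from_rotvec(o["orientation"])
    x=np.array([-np.sin(yang),np.cos(yang),0]) ;y=np.array([np.cos(yang),np.sin(yang),0])
    zt=np.array([0,0,-1.]);x=np.cross(y,zt)
    G=R.from_matrix(np.c_[x,y,zt])
    print("shift",(M.inv().apply(np.array(goal)-o["tcp_pos"])/.5).round(4),"turn",((M.inv()*G).as_rotvec()/2/np.pi).round(4),"pos",o["tcp_pos"].round(4),"j",o["joints"].round(2),"t",o["clock"])
E
python3 - <<'E'
from h import *
t=grab_frame("top")
a=t["img"][150:226,118:224,::-1]
cv2.imwrite("pics/r2.png",cv2.resize(a,(742,532),interpolation=cv2.INTER_CUBIC))
plan([.543,-.327,.24],-1.649)
E
```

```text
shift [-0.0374  0.3155  0.1033] turn [-0.0003 -0.001   0.0476] pos [ 0.5264 -0.1691  0.2919] j [-0.48  0.38  0.88  1.91 -0.35  1.   -0.8 ] t 7.9
```

View pics/r2.png

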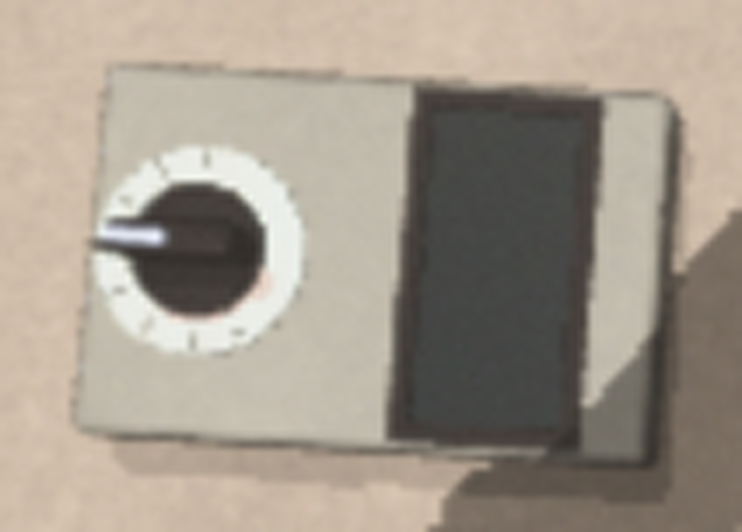

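```bash
python3 - <<'E'
from h import *
t=grab_frame("top");im=t["img"].astype(float)
sub=im[178:190,130:145]
print(sub[...,2].astype(int)); print((sub[...,2]-sub[...,0]).astype(int))
E
```

```text
[[165 147 169 194 225 189 196 227 222 160  95  65  59  60  61]
 [168 150 175 206 230 225 205 219 163  92  62  60  59  60  63]
 [167 155 191 220 226 220 215 184 103  63  57  58  60  57  58]
 [166 157 195 165 123 108  98  85  66  61  59  52  53  51  48]
 [169 163 221 193 178 174 147 142 140 141 136  83  60  59  57]
 [168 171 224 236 239 240 239 239 239 240 237 148  75  60  60]
 [143 118 122 132 140 166 170 174 183 209 207 132  74  61  61]
 [151 126 110  92  84  76  72  71  76  86  87  67  57  58  59]
 [160 188 215 192 177 123  73  51  44  46  47  48  46  47  47]
 [145 193 226 229 227 217 148  73  51  48  48  44  47  47  46]
 [156 195 227 232 230 226 168  86  54  52  51  52  52  52  52]
 [156 180 226 231 230 229 217 119  62  53  51  53  53  52  53]]
[[-38 -26 -22 -16  -3  -7  -9  -4  -5  -8  -9 -10 -11  -9  -9]
 [-38 -26 -21 -10  -2  -6 -11  -6  -7 -10 -10 -10 -11  -9  -9]
 [-38 -27 -16  -6  -2  -8  -9  -6  -7 -10 -10 -10  -8  -9 -11]
 [-35 -25 -11  -6  -3  -6  -8  -5  -7  -7  -8  -8  -7 -10 -11]
 [-35 -20  -1  11  15  14   9   9   8  10   9  -3  -9 -10 -10]
 [-37 -19   1  12  14  14  15  15  13  14  16  10  -6 -10 -11]
 [-31 -18  -2   6   7  14  13  14  13  19  19   7  -6 -10 -11]
 [-32 -20 -12  -9  -8  -5  -4  -4  -5   0   0  -6 -10  -9 -10]
 [-30 -17  -8  -6  -8  -8  -8  -9 -10  -8  -8  -9  -9  -8  -8]
 [-29 -15  -5  -3  -5  -9  -9  -9  -9  -9  -9 -11 -10  -9  -8]
 [-29 -15  -5  -2  -5  -6  -9  -8 -10 -10  -9 -10  -9  -9 -10]
 [-28 -19  -5  -3  -5  -6  -9  -8  -8  -9  -9  -9  -9  -9  -9]]
```

The white line is parallel to the reader's long edge (image slope about 0.05 for both), so the knob is on its mark. Next is the carton.

Emit:
{"fn": "step_arm", "kwargs": {
  "commands": [
    [-0.01, 0.08, 0.02, 0, 0, 0.012, -1],
    [-0.02, 0.16, 0.05, 0, 0, 0.024, -1],
    [-0.03, 0.24, 0.08, 0, 0, 0.036, -1],
    [-0.0374, 0.3155, 0.1033, 0, -0.001, 0.0476, -1],
    [-0.0374, 0.3155, 0.1033, 0, -0.001, 0.0476, -1],
    [-0.0374, 0.3155, 0.1033, 0, -0.001, 0.0476, -1],
    [-0.0374, 0.3155, 0.1033, 0, -0.001, 0.0476, -1],
    [-0.0374, 0.3155, 0.1033, 0, -0.001, 0.0476, -1],
    [-0.0374, 0.3155, 0.1033, 0, -0.001, 0.0476, -1],
    [-0.0374, 0.3155, 0.1033, 0, -0.001, 0.0476, -1]
  ]
}}

```text
clock: 9.2
tcp_pos: [0.5444, -0.3245, 0.2398]
orientation: [-3.137, 0.112, 0.001]
contact_force: [1.1, 0.1, 0.6]
grip_width: 0.0851
```

```bash
python3 - <<'E'
from h import *
plan([.543,-.327,.09],-1.649)
E
```

```text
shift [-0.0024  0.006   0.2996] turn [-0.0004  0.0001  0.0011] pos [ 0.5444 -0.3245  0.2398] j [-0.14  0.61  0.85  1.76 -0.54  1.02 -0.73] t 9.2
```

Emit:
{"fn": "step_arm", "kwargs": {
  "commands": [
    [-0.002, 0.006, 0.05, 0, 0, 0.001, -1],
    [-0.002, 0.006, 0.1, 0, 0, 0.001, -1],
    [-0.002, 0.006, 0.15, 0, 0, 0.001, -1],
    [-0.002, 0.006, 0.2, 0, 0, 0.001, -1],
    [-0.002, 0.006, 0.24, 0, 0, 0.001, -1],
    [-0.002, 0.006, 0.27, 0, 0, 0.001, -1],
    [-0.002, 0.006, 0.29, 0, 0, 0.001, -1],
    [-0.002, 0.006, 0.2996, 0, 0, 0.001, -1],
    [-0.002, 0.006, 0.2996, 0, 0, 0.001, -1],
    [-0.002, 0.006, 0.2996, 0, 0, 0.001, -1]
  ]
}}

```text
clock: 10.45
tcp_pos: [0.5434, -0.3273, 0.0906]
orientation: [-3.137, 0.122, -0.001]
contact_force: [0.4, -0.4, 0.8]
grip_width: 0.0853
```

Emit:
{"fn": "step_arm", "kwargs": {
  "commands": [
    [0, 0, 0, 0, 0, 0, 0],
    [0, 0, 0, 0, 0, 0, 0.3],
    [0, 0, 0, 0, 0, 0, 1],
    [0, 0, 0, 0, 0, 0, 1],
    [0, 0, 0, 0, 0, 0, 1],
    [0, 0, 0, 0, 0, 0, 1],
    [0, 0, 0, 0, 0, 0, 1],
    [0, 0, 0, 0, 0, 0, 1],
    [0, 0, 0, 0, 0, 0, 1],
    [0, 0, 0, 0, 0, 0, 1]
  ],
  "newtons": 40
}}

```text
clock: 11.7
tcp_pos: [0.5437, -0.3276, 0.0911]
orientation: [-3.137, 0.122, -0.002]
contact_force: [-0.1, 0.7, 6.5]
grip_width: 0.0476
```

```bash
python3 - <<'E'
from h import *
plan([.543,-.327,.26],-1.649)
E
```

```text
shift [-0.001  -0.0017 -0.3378] turn [-0.0003 -0.0002  0.    ] pos [ 0.5437 -0.3276  0.0911] j [-0.03  0.79  0.69  1.83 -0.7   0.78 -0.61] t 11.7
```

Emit:
{"fn": "step_arm", "kwargs": {
  "commands": [
    [0, 0, -0.02, 0, 0, 0, 1],
    [0, 0, -0.06, 0, 0, 0, 1],
    [0, 0, -0.11, 0, 0, 0, 1],
    [0, 0, -0.16, 0, 0, 0, 1],
    [0, 0, -0.22, 0, 0, 0, 1],
    [0, 0, -0.27, 0, 0, 0, 1],
    [0, 0, -0.31, 0, 0, 0, 1],
    [0, 0, -0.338, 0, 0, 0, 1],
    [0, 0, -0.338, 0, 0, 0, 1],
    [0, 0, -0.338, 0, 0, 0, 1]
  ]
}}

```text
clock: 12.95
tcp_pos: [0.5431, -0.3275, 0.2592]
orientation: [-3.137, 0.122, 0.0]
contact_force: [-0.2, -0.5, -3.8]
grip_width: 0.0476
```

```bash
python3 - <<'E'
from h import *
t=grab_frame("top");s=grab_frame("scene")
cv2.imwrite("pics/g.png",cv2.resize(np.hstack([t["img"][80:300,240:460],s["img"][30:250,60:280]])[:,:,::-1],(800,400),interpolation=cv2.INTER_CUBIC))
plan([.5535,.1905,.26],-1.651)
E
```

```text
shift [-5.9900e-02 -1.0346e+00  7.0000e-04] turn [-0.0004  0.0001  0.0004] pos [ 0.5431 -0.3275  0.2591] j [-0.15  0.6   0.87  1.74 -0.52  1.05 -0.75] t 13.05
```

View pics/g.png

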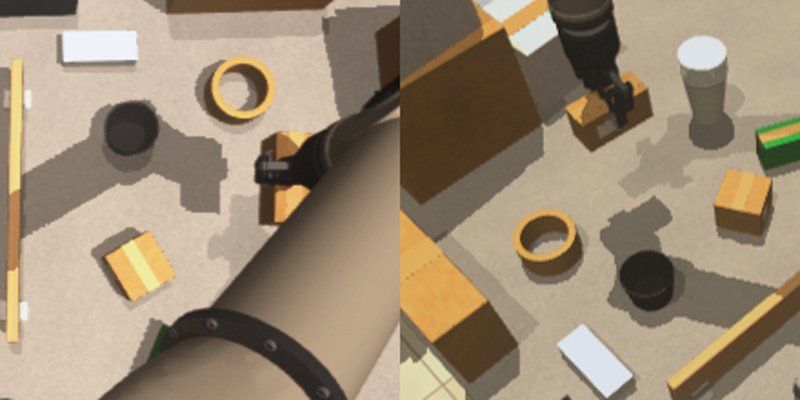

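The carton is held level at z ≈ 0.17 and the other stock hasn't moved. Next I carry it across the divider.

Emit:
{"fn": "step_arm", "kwargs": {
  "commands": [
    [0, -0.04, 0, 0, 0, 0, 1],
    [0, -0.1, 0, 0, 0, 0, 1],
    [-0.01, -0.17, 0, 0, 0, 0, 1],
    [-0.01, -0.24, 0, 0, 0, 0, 1],
    [-0.02, -0.32, 0, 0, 0, 0, 1],
    [-0.02, -0.4, 0, 0, 0, 0, 1],
    [-0.03, -0.47, 0, 0, 0, 0, 1],
    [-0.03, -0.54, 0, 0, 0, 0, 1],
    [-0.03, -0.59, 0, 0, 0, 0, 1],
    [-0.03, -0.6, 0, 0, 0, 0, 1]
  ]
}}

```text
clock: 14.3
tcp_pos: [0.5515, -0.0252, 0.2592]
orientation: [-3.137, 0.117, 0.003]
contact_force: [0.3, -1.2, -4.2]
grip_width: 0.0479
```

```bash
python3 - <<'E'
from h import *
plan([.5535,.1905,.22],-1.651)
E
```

```text
shift [-0.0281 -0.4302  0.0795] turn [-0.0004  0.0003  0.0009] pos [ 0.5515 -0.0252  0.2592] j [-0.78  0.47  0.95  1.94 -0.46  0.97 -1.26] t 14.3
```

Emit:
{"fn": "step_arm", "kwargs": {
  "commands": [
    [0, -0.05, 0, 0, 0, 0, 1],
    [-0.01, -0.11, 0, 0, 0, 0, 1],
    [-0.01, -0.18, 0, 0, 0, 0, 1],
    [-0.02, -0.25, 0, 0, 0, 0, 1],
    [-0.02, -0.31, 0.01, 0, 0, 0, 1],
    [-0.028, -0.37, 0.03, 0, 0, 0, 1],
    [-0.028, -0.41, 0.06, 0, 0, 0, 1],
    [-0.028, -0.4302, 0.0795, -0.0004, 0, 0.001, 1],
    [-0.028, -0.4302, 0.0795, -0.0004, 0, 0.001, 1],
    [-0.028, -0.4302, 0.0795, -0.0004, 0, 0.001, 1]
  ]
}}

```text
clock: 15.55
tcp_pos: [0.5539, 0.1888, 0.2203]
orientation: [3.138, -0.13, -0.002]
contact_force: [0.3, -0.8, -3.1]
grip_width: 0.0476
```

```bash
python3 - <<'E'
from h import *
t=grab_frame("top");s=grab_frame("scene")
cv2.imwrite("pics/g2.png",cv2.resize(np.hstack([t["img"][110:250,100:240],s["img"][180:320,250:390]])[:,:,::-1],(800,400),interpolation=cv2.INTER_CUBIC))
plan([.5535,.1905,.161],-1.651)
E
```

```text
shift [-0.001  -0.0026  0.1192] turn [-0.      0.0001 -0.0004] pos [0.554  0.1892 0.2206] j [-1.08  0.58  0.89  1.89 -0.55  0.94 -1.58] t 15.65
```

View pics/g2.png

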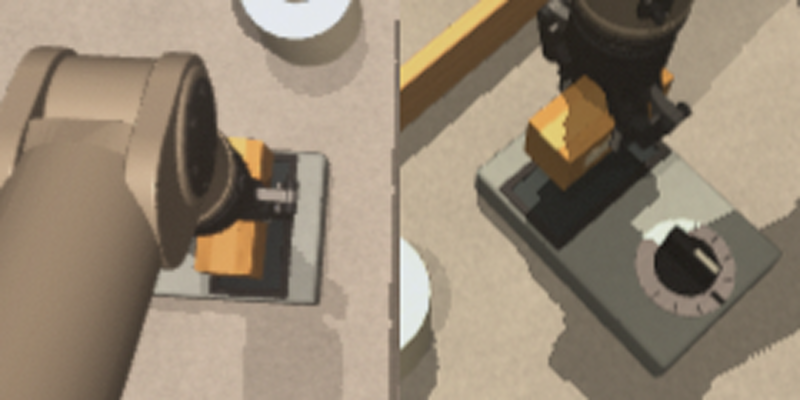

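Emit:
{"fn": "step_arm", "kwargs": {
  "commands": [
    [-0.001, -0.0026, 0.015, 0, 0, 0, 1],
    [-0.001, -0.0026, 0.03, 0, 0, 0, 1],
    [-0.001, -0.0026, 0.05, 0, 0, 0, 1],
    [-0.001, -0.0026, 0.07, 0, 0, 0, 1],
    [-0.001, -0.0026, 0.09, 0, 0, 0, 1],
    [-0.001, -0.0026, 0.105, 0, 0, 0, 1],
    [-0.001, -0.0026, 0.115, 0, 0, 0, 1],
    [-0.001, -0.0026, 0.119, 0, 0, 0, 1],
    [-0.001, -0.0026, 0.119, 0, 0, 0, 1],
    [-0.001, -0.0026, 0.119, 0, 0, 0, 1]
  ]
}}

```text
clock: 16.9
tcp_pos: [0.5537, 0.1906, 0.1614]
orientation: [-3.138, 0.13, 0.001]
contact_force: [0.0, -0.3, -3.6]
grip_width: 0.0475
```

```bash
python3 - <<'E'
from h import *
t=grab_frame("top");s=grab_frame("scene")
plan([.5535,.1905,.161],-1.651)
o=readout.get_obs();print(o["tcp_pos"],np.abs(o["qvel"]).max(),o["contact_force"],o["grip_width"],R.from_rotvec(o["orientation"]).as_matrix()[:,2].round(4))
ang=-.08;X=np.array([np.cos(ang),np.sin(ang),0]);Y=np.array([-X[1],X[0],0]);c=np.array([.5535,.1905,0])
K=c+.118*Y
S=5
def draw(f,box):
    im=cv2.resize(f["img"][box[1]:box[3],box[0]:box[2],::-1],None,fx=S,fy=S,interpolation=cv2.INTER_CUBIC)
    q=lambda p:tuple(int(v) for v in ((proj(f,p)-box[:2]+.5)*S-.5))
    for hx,hy,z0,col in((.0575,.024,.07,(0,0,255)),(.0575,.024,.128,(0,0,255)),(.071,.038,.053,(0,255,0))):
        P=[c+a*hx*X+b*hy*Y+[0,0,z0] for a,b in((1,1),(1,-1),(-1,-1),(-1,1))]
        for i in range(4): cv2.line(im,q(P[i-1]),q(P[i]),col,1)
    cv2.line(im,q(K+[0,0,.095]),q(K+.025*Y+[0,0,.095]),(255,0,255),1)
    return im
a=draw(t,(115,145,195,225));b=draw(s,(285,210,365,290))
cv2.imwrite("pics/f.png",np.hstack([a,b]))
E
```

```text
shift [-0.0002  0.0002  0.0007] turn [-0.0001  0.0001 -0.0004] pos [0.5536 0.1906 0.1614] j [-1.02  0.65  0.81  1.93 -0.63  0.84 -1.52] t 17.0
[0.55363296 0.19059538 0.16135269] 0.0015356611272132508 [ 0.41938702  0.02262685 -4.24683928] 0.0473895169155539 [-5.e-04  6.e-04 -1.e+00]
```

View pics/f.png

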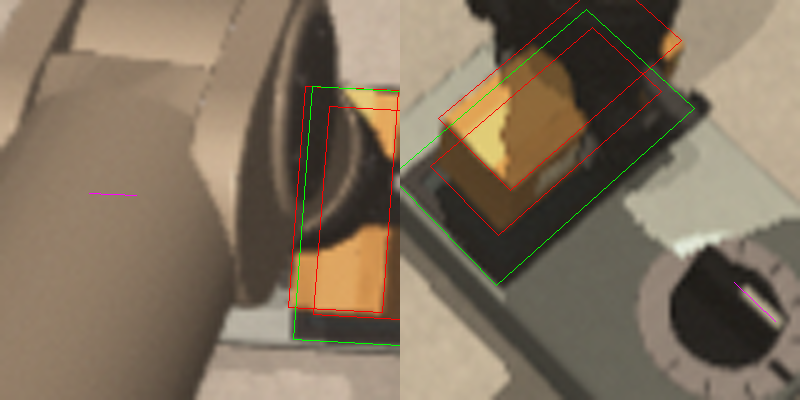

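Emit:
{"fn": "step_arm", "kwargs": {
  "commands": [
    [0, -0.001, 0, 0, 0, 0, 1],
    [0, -0.002, 0, 0, 0, 0, 1],
    [0, -0.003, 0.0005, 0, 0, 0, 1],
    [0, -0.003, 0.0005, 0, 0, 0, 1],
    [0, -0.003, 0.0005, 0, 0, 0, 1],
    [0, -0.003, 0.0005, 0, 0, 0, 1],
    [0, -0.003, 0.0005, 0, 0, 0, 1],
    [0, -0.003, 0.0005, 0, 0, 0, 1],
    [0, -0.003, 0.0005, 0, 0, 0, 1],
    [0, -0.003, 0.0005, 0, 0, 0, 1]
  ]
}}

```text
clock: 18.25
tcp_pos: [0.5538, 0.1921, 0.1611]
orientation: [-3.138, 0.13, 0.001]
contact_force: [-0.5, -0.3, -4.0]
grip_width: 0.0477
```

```bash
python3 - <<'E'
from h import *
o=readout.get_obs();print(o["tcp_pos"],np.abs(o["qvel"]).max(),o["contact_force"],o["grip_width"],o["clock"])
print(r.hand_in())
E
```

```text
[0.55377466 0.19207238 0.16110513] 0.0016256836198434389 [-0.54793388 -0.27660381 -3.98647102] 0.04770017402240398 18.25
the job is handed in; nothing more can be done
None
```

I turned the focus knob about 0.915 rad clockwise onto the long mark and let go of it. I then carried the brown long carton over the divider and handed the job in at 18.25 s, still holding it over the glass.

- **Knob:** after release, the white line was parallel to the reader's long side to about 0.02 rad. It still matched the mark in the last scene view, allowing for a 1–2 pixel offset.
- **Carton:** it is centred over the glass and level to about 1 mrad, with its long side aligned to the glass. From the arm's position its underside is about 20 mm above the glass. The arm is motionless, the grip reads 47.7 mm, and the only outside force shown is about 4 N downward, mostly the carton's weight.
- **Clearance:** the underside was about 168 mm above the bench when it crossed the 90 mm divider. No contact force showed at any reading, and the neighbouring stock looked undisturbed after the lift.
- **Disagreement:** the two cameras and the separate estimates differed by 2–3 mm on where the glass centre is along y. I moved the carton 1.5 mm toward the knob side to settle in the middle, and took no picture after that last shift.

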